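Lay out the staining set in order of use

ROBOT

A 6-joint arm with a two-finger parallel gripper is mounted at the origin on the work surface. World frame = base frame: x ahead of the robot, y to its left, z up, the work surface at z = 0. Lengths are in m, angles in degrees, forces in N, time in s.
With the tool pointing down it reaches from about 0.4 to 0.825 m from the base axis. Payload 7 kg.
Tool frame: the origin (TCP) lies at the very end of the fingers, on their centre line; the grasp point (between the pads) lies 19 mm behind it (ctrl.pinch_z is the distance from the TCP to the grasp point, in m); z points along the fingers, x is the direction in which the jaws open and shut, and the axes are right-handed (so a half turn about z gives the same grasp; the last joint's range is limited). The gripper opens to 88 mm and grips with 3 to 60 N. Pads are 19 mm wide; open, the fingers measure 130 mm over their backs; the gripper's body (78 mm by 193 mm) begins 47 mm behind the grasp point.
Start: joints at [-55.514, 20.546, 0.682, 0, -70.136, -16.507], TCP at [0.208, -0.642, 0.227] pointing down, gripper open.
Joint ranges: [-176.03, 176.03], [-82.01, 121.73], [-58.28, 71.71], [-173.87, 95.51], [-174.79, -0.11], [-173.66, 173.66]. Speed limits (degrees/s): [136.94, 136.94, 172.46, 180, 180, 180].

INTERFACE

Orientations are given as [roll, pitch, yaw] about the fixed x, y, z axes, in that order (R = Rz(yaw) Ry(pitch) Rx(roll)).
In Python, from plant import ctrl gives the robot as it stands.
- The arm moves only by the tool carry_out, never from a script. Its argument "increments" is a list of rows, each a list of 7 numbers: the turn, a rotation vector about the world's x, y, z in degrees, then the shift along the world's x, y, z in mm, then the closure, from 0 (fully open) to 1 (shut). In form: [[ax, ay, az, dx, dy, dz, grip], ...]. A call has 1 to 20 rows; each row is the pose to reach, as a shift and turn from the pose commanded when the call began; what a row does not reach only later rows make up. A row lasts 1/8 s, in which the tool goes at most 62.5 mm and 10.7 degrees, less where a joint would pass 70% of its speed; a pose out of reach is approached as far as the arm can. A call with a gripper value outside its range is refused whole. The fingers move at their own pace and stop on an object; the grip force is fixed at half the most. Time passes only in rows, so rows that repeat a pose let the fingers close. It gives the time, the measured TCP pose, the force and the opening at its end, in the units of the state.
- ctrl.get_obs(): the state, without advancing time (a new reading comes with each control period).
- ctrl.snapshot(name): name is "scene" or "top"; returns a dict with "pixels" (420x560x3 uint8, blue, green, red), "intrinsics" (3x3 intrinsics, pixels), "dist" ([k1, k2, p1, p2, k3] as OpenCV has them; the pictures are not rectified), "rvec" (rotation vector, rad) and "tvec" (3), from world to camera coordinates, as OpenCV has them. Camera axes: x right, y down, z forward; pixel columns grow to the right and rows downward; lengths in m; the calibration is good to about 2 mm. A picture is of the moment at which its call begins. There is no depth.
- ctrl.close_job(): hands the job in, once; it reports no verdict.
Trained networks look in a picture, given as the dict that the camera call returned (one of the last four; its "shot" number tells which), for a name from the list of things; names that differ only in an ending like _2 or _b are one class to them, and where a whole thing is asked for, a point or a joint stands for the part that bears it (a point fixed in the world has none). Each returns a list of dicts, best first, with "confidence" (0 to 1); they miss things now and then, are a little off and sometimes report something else, mostly with a low value. They report only what shows in the picture. A call takes as long as a camera call. They do not tell look-alikes from the thing itself.
- ctrl.search_frame(picture, label): "centre" ([x, y, z] in m, in world coordinates, good to about 4 mm: the middle of the surface that is visible of it).
- ctrl.outline_of(picture, label): "pixels" (420x560 bool, what is visible of it).
The state is a dict: "clock": time; "joint_pos": joint angles; "qvel": joint speeds; "tau": joint torques, N m; "tool_pos": TCP position; "orientation": TCP orientation; "force": force on the tool from outside, world axes, zero at the start; "moment": the same for the moment, N m; "opening": finger opening in m.
Only numpy, scipy, OpenCV 4.12 (cv2) and the standard library are available. Lean on these libraries where they do the work, as an engineer would, in place of code of your own. Each camera call takes 0.05 s, during which the arm holds its last target. There are 200 camera calls.

TASK

Set out the slide stains in their order of use, one bottle after another: first the violet bottle in the middle of the tray with one dot, then the brown one in the tray with two dots, then the white one in the tray with three dots, and last the pink one in the tray with four dots. Set each bottle down gently and upright without dropping it, and let go of it before fetching the next. Knock no bottle over, and leave the green and yellow bottles where they stand.

Things in the scene. Friction and masses are not known exactly. Their poses are not given: they have to be found in the camera images.
- bottle_violet: loose upright dropper bottle, all dark violet (body, shoulder and cap) with a white paper band low round its side; one of the four bottles of the staining set. Round: body 38 mm in diameter up to 54 mm high, then a cone-shaped shoulder, then a cap 24 mm in diameter from 62 to 76 mm high; 40 to 85 g. Origin at the centre of its underside, z up; x and y axes carry no meaning.
- bottle_brown: loose upright dropper bottle, all dark brown (body, shoulder and cap) with a white paper band low round its side; one of the four bottles of the staining set. Round: body 38 mm in diameter up to 54 mm high, then a cone-shaped shoulder, then a cap 24 mm in diameter from 62 to 76 mm high; 40 to 85 g. Origin at the centre of its underside, z up; x and y axes carry no meaning.
- bottle_white: loose upright dropper bottle, all white (body, shoulder and cap) with a white paper band low round its side; one of the four bottles of the staining set. Round: body 38 mm in diameter up to 54 mm high, then a cone-shaped shoulder, then a cap 24 mm in diameter from 62 to 76 mm high; 40 to 85 g. Origin at the centre of its underside, z up; x and y axes carry no meaning.
- bottle_pink: loose upright dropper bottle, all bright pink (body, shoulder and cap) with a white paper band low round its side; one of the four bottles of the staining set. Round: body 38 mm in diameter up to 54 mm high, then a cone-shaped shoulder, then a cap 24 mm in diameter from 62 to 76 mm high; 40 to 85 g. Origin at the centre of its underside, z up; x and y axes carry no meaning.
- bottle_green: loose upright dropper bottle, all green (body, shoulder and cap) with a white paper band low round its side; a stain that is not used today; it stays where it stands. Round: body 38 mm in diameter up to 54 mm high, then a cone-shaped shoulder, then a cap 24 mm in diameter from 62 to 76 mm high; 40 to 85 g. Origin at the centre of its underside, z up; x and y axes carry no meaning.
- bottle_yellow: loose upright dropper bottle, all yellow (body, shoulder and cap) with a white paper band low round its side; a stain that is not used today; it stays where it stands. Round: body 38 mm in diameter up to 54 mm high, then a cone-shaped shoulder, then a cap 24 mm in diameter from 62 to 76 mm high; 40 to 85 g. Origin at the centre of its underside, z up; x and y axes carry no meaning.
- tray_1: fixed grey square spill tray marked with one dot (black, 16 mm across, in a row) on the white strip along one side. 80 by 80 mm outside, walls 4 mm thick and 10 mm high, inside 72 by 72 mm with its floor 4 mm above the bench. Origin at bench level under the centre of the square tray (not of the strip); z up; its x axis points from the tray to the strip, which is 30 mm wide (40 to 70 mm from the origin), 92 mm long and 6 mm high.
- tray_2: fixed grey square spill tray marked with two dots (black, 16 mm across, in a row) on the white strip along one side. 80 by 80 mm outside, walls 4 mm thick and 10 mm high, inside 72 by 72 mm with its floor 4 mm above the bench. Origin at bench level under the centre of the square tray (not of the strip); z up; its x axis points from the tray to the strip, which is 30 mm wide (40 to 70 mm from the origin), 92 mm long and 6 mm high.
- tray_3: fixed grey square spill tray marked with three dots (black, 16 mm across, in a row) on the white strip along one side. 80 by 80 mm outside, walls 4 mm thick and 10 mm high, inside 72 by 72 mm with its floor 4 mm above the bench. Origin at bench level under the centre of the square tray (not of the strip); z up; its x axis points from the tray to the strip, which is 30 mm wide (40 to 70 mm from the origin), 92 mm long and 6 mm high.
- tray_4: fixed grey square spill tray marked with four dots (black, 16 mm across, in a row) on the white strip along one side. 80 by 80 mm outside, walls 4 mm thick and 10 mm high, inside 72 by 72 mm with its floor 4 mm above the bench. Origin at bench level under the centre of the square tray (not of the strip); z up; its x axis points from the tray to the strip, which is 30 mm wide (40 to 70 mm from the origin), 92 mm long and 6 mm high.
Things that resemble listed ones, but are neither listed nor needed, are in the scene too. Of the things that look like the bottle_pink, the largest one is meant.

How it is judged (in metres and radians):
On the way, in this order (a step that is already met when the one before it is completed fails the run):
1. the violet bottle stands upright in the middle of the tray with one dot, let go (horizontal distance between bottle_violet and tray_1 below 0.014 m and z of bottle_violet in the frame of tray_1 below 0.008 m and angle between bottle_violet's own z axis and vertical below 0.1 rad and linear speed of bottle_violet below 0.03 m/s and contact force between the fingers and bottle_violet below 0.05 N), for 0.2 s.
2. the brown bottle stands upright in the middle of the tray with two dots, let go (horizontal distance between bottle_brown and tray_2 below 0.014 m and z of bottle_brown in the frame of tray_2 below 0.008 m and angle between bottle_brown's own z axis and vertical below 0.1 rad and linear speed of bottle_brown below 0.03 m/s and contact force between the fingers and bottle_brown below 0.05 N), for 0.2 s.
3. the white bottle stands upright in the middle of the tray with three dots, let go (horizontal distance between bottle_white and tray_3 below 0.014 m and z of bottle_white in the frame of tray_3 below 0.008 m and angle between bottle_white's own z axis and vertical below 0.1 rad and linear speed of bottle_white below 0.03 m/s and contact force between the fingers and bottle_white below 0.05 N), for 0.2 s.
4. the pink bottle stands upright in the middle of the tray with four dots, let go (horizontal distance between bottle_pink and tray_4 below 0.014 m and z of bottle_pink in the frame of tray_4 below 0.008 m and angle between bottle_pink's own z axis and vertical below 0.1 rad and linear speed of bottle_pink below 0.03 m/s and contact force between the fingers and bottle_pink below 0.05 N), for 0.2 s.
At the end, for the whole second after the job is handed in: violet, brown, white, pink stand in the trays with 1, 2, 3, 4 dots: each within 14 mm of the tray's centre, underside under 8 mm above the bench, upright within 0.1 rad, slower than 0.03 m/s, released; green and yellow within 20 mm of their start (all of step 1 and all of step 2 and all of step 3 and all of step 4 and distance of each of bottle_green, bottle_yellow from where it was at the start of the episode below 0.02 m); the robot touches nothing.
It fails at once if a bottle is knocked over (tilted more than 0.7 rad) (angle between any of bottle_violet, bottle_brown, bottle_white, bottle_pink, bottle_green, bottle_yellow's own z axis and vertical above 0.7 rad).
It fails at once if the green or yellow bottle is moved by more than 20 mm (distance of any of bottle_green, bottle_yellow from where it was at the start of the episode above 0.02 m).
It fails at once if a bottle is dropped (moves faster than 0.5 m/s with no finger on it) ((linear speed of bottle_violet above 0.5 m/s and contact force between the fingers and bottle_violet below 0.01 N) or (linear speed of bottle_brown above 0.5 m/s and contact force between the fingers and bottle_brown below 0.01 N) or (linear speed of bottle_white above 0.5 m/s and contact force between the fingers and bottle_white below 0.01 N) or (linear speed of bottle_pink above 0.5 m/s and contact force between the fingers and bottle_pink below 0.01 N) or (linear speed of bottle_green above 0.5 m/s and contact force between the fingers and bottle_green below 0.01 N) or (linear speed of bottle_yellow above 0.5 m/s and contact force between the fingers and bottle_yellow below 0.01 N)).
It also fails if it takes over 99 s, if anything falls off the work surface, if the arm or the gripper's body presses on something with over 40 N, if the wrist force passes 120 N, or if a joint passes its speed limit or range.

## Working session

There is one attempt and no reset: what is moved stays moved. The work goes in short steps, Python scripts to look and compute and a tool call to move; the robot and the scene stay as the last step left them, time stands still between calls to the robot, and variables do not carry over. Pictures are saved under pics/ and viewed, about 12 in all and at most 16, crops included, and the job is handed in when it is done.

Besides the shell and the picture viewer there is one more tool, called after "Emit:" by a JSON object that holds its "name" and its "arguments". carry_out: Moves the arm, as the interface text tells. Its arguments: {"type":"object","properties":{"increments":{"type":"array"}},"required":["increments"]}

```bash
mkdir -p pics; cat > h.py <<'E'
import numpy as np, cv2
from plant import ctrl
def snap(n,f=None):
    s=ctrl.snapshot(n)
    if f: cv2.imwrite('pics/'+f,s['pixels'])
    return s
def proj(s,P):
    return cv2.projectPoints(np.array(P,float).reshape(-1,1,3),s['rvec'],s['tvec'],s['intrinsics'],s['dist'])[0].reshape(-1,2)
def onplane(s,uv,z):
    p=cv2.undistortPoints(np.array(uv,float).reshape(-1,1,2),s['intrinsics'],s['dist']).reshape(-1,2)
    R=cv2.Rodrigues(s['rvec'])[0]; c=-R.T@np.ravel(s['tvec'])
    d=np.c_[p,np.ones(len(p))]@R
    return c+d*((z-c[2])/d[:,2])[:,None]
E
python3 - <<'E'
from h import *
names=['bottle_'+c for c in 'violet brown white pink green yellow'.split()]+['tray_1','tray_2','tray_3','tray_4']
for n in ['top','scene']:
    s=snap(n,n+'1.png')
    for l in names:
        for r in ctrl.search_frame(s,l):
            if r['confidence']>.15: print(n,l,round(r['confidence'],2),np.round(r['centre'],3),proj(s,r['centre']).round()[0])
print(ctrl.get_obs())
E
```

```text
top bottle_violet 0.94 [0.636 0.13  0.056] [197. 162.]
top bottle_brown 0.89 [0.462 0.261 0.057] [130. 250.]
top bottle_brown 0.58 [0.637 0.131 0.059] [196. 161.]
top bottle_brown 0.39 [ 0.44  -0.258  0.059] [392. 258.]
top bottle_white 0.92 [ 0.628 -0.116  0.056] [319. 165.]
top bottle_pink 0.83 [ 0.439 -0.26   0.059] [393. 259.]
top bottle_pink 0.6 [ 0.521 -0.22   0.041] [371. 219.]
top bottle_pink 0.54 [ 0.418 -0.341  0.038] [430. 269.]
top bottle_green 0.79 [0.448 0.132 0.064] [195. 256.]
top tray_1 0.86 [0.621 0.017 0.006] [254. 173.]
top tray_1 0.8 [ 0.64  -0.286  0.006] [396. 165.]
top tray_1 0.79 [ 0.473 -0.119  0.008] [320. 244.]
top tray_1 0.78 [0.608 0.26  0.006] [138. 180.]
top tray_2 0.86 [0.621 0.017 0.006] [254. 173.]
top tray_2 0.8 [ 0.64  -0.286  0.006] [396. 165.]
top tray_2 0.79 [ 0.473 -0.119  0.008] [320. 244.]
top tray_2 0.78 [0.608 0.26  0.006] [138. 180.]
top tray_3 0.86 [0.621 0.017 0.006] [254. 173.]
top tray_3 0.8 [ 0.64  -0.286  0.006] [396. 165.]
top tray_3 0.79 [ 0.473 -0.119  0.008] [320. 244.]
top tray_3 0.78 [0.608 0.26  0.006] [138. 180.]
top tray_4 
[... 1496 characters left out ...]
 -0.122  0.003] [214. 231.]
{'clock': 1.1, 'joint_pos': array([-5.55124847e+01,  2.05452905e+01,  6.82509397e-01, -7.36455012e-04,
       -7.01361908e+01, -1.65074983e+01]), 'qvel': array([-4.78704109e-02,  1.23774253e-01,  6.27679743e-02,  6.84323002e-02,
       -3.20707068e-03, -2.52819912e-06]), 'tau': array([-3.02398794e-04, -5.82398093e+01,  2.93304795e+01,  7.00268313e+00,
        1.23180283e-02, -3.26372844e-05]), 'tool_pos': array([ 0.2083497, -0.6420178,  0.2265752]), 'orientation': array([1.79999044e+02, 7.88899542e-04, 1.07979767e+02]), 'force': array([ 0.25829853,  0.88488228, -0.11136586]), 'moment': array([ 0.0477391 , -0.00303905,  0.05358864]), 'opening': 0.08790027519300643}
```

View pics/top1.png

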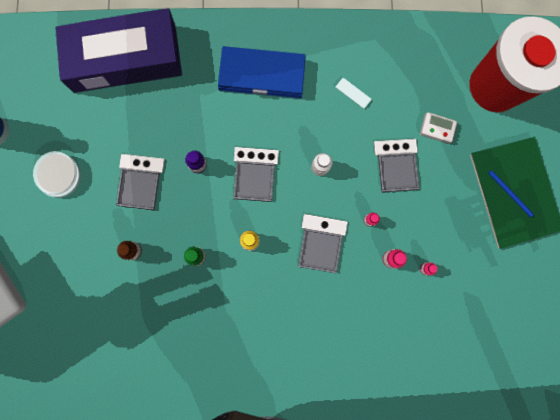

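View pics/scene1.png

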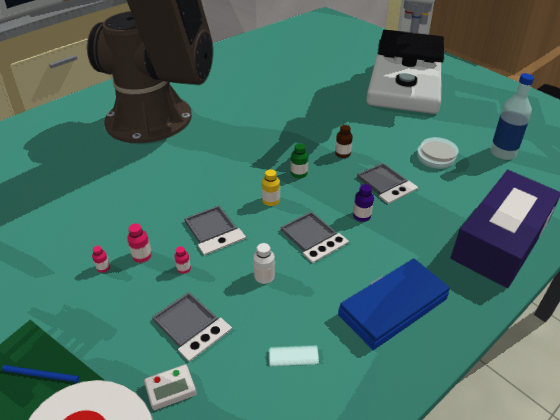

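The top picture shows the trays:
- two dots at (140,182)
- four dots at (256,175)
- three dots at (398,165)
- one dot at (321,244)

There are three pink candidates: (396,259), (372,219) and (430,269). The one at (396,259) is the largest. Next I'll fit the model silhouettes in both views.

```bash
cat > fit.py <<'E'
from h import *
from scipy.optimize import minimize
SC=4
def circ(r,z): a=np.linspace(0,2*np.pi,32,endpoint=False); return np.c_[r*np.cos(a),r*np.sin(a),0*a+z]
BOT=[np.r_[circ(.019,0),circ(.019,.054)],np.r_[circ(.019,.054),circ(.012,.062)],np.r_[circ(.012,.062),circ(.012,.076)]]
def box(x0,x1,y,z): return np.array([[a,b,c] for a in(x0,x1) for b in(-y,y) for c in(0,z)])
TRAY=[box(-.04,.04,.04,.010),box(.04,.07,.046,.006)]
def render(s,parts,p,z=0):
    m=np.zeros((420*SC,560*SC),np.uint8); yaw=p[2] if len(p)>2 else 0
    c,k=np.cos(yaw),np.sin(yaw); R=np.array([[c,-k,0],[k,c,0],[0,0,1]])
    for P in parts:
        uv=proj(s,P@R.T+[p[0],p[1],z])*SC+(SC-1)/2
        cv2.fillConvexPoly(m,cv2.convexHull(uv.astype(np.float32)).round().astype(np.int32),1)
    return m>0
def fit(views,parts,p0,z=0):
    big=[(s,np.kron(m,np.ones((SC,SC),bool))) for s,m in views]
    def cost(p):
        t=0
        for s,m in big:
            r=render(s,parts,p,z); t-=(r&m).sum()/(r|m).sum()
        return t/len(big)
    p0=np.array(p0,float); d=np.diag([.008,.008,.15][:len(p0)])
    r=minimize(cost,p0,method='Nelder-Mead',options=dict(initial_simplex=np.r_[[p0],p0+d],xatol=2e-4,fatol=1e-4))
    return r.x,-r.fun
def pick(s,l,c):
    best=None
    for r in ctrl.outline_of(s,l):
        m=r['pixels'].astype(bool)
        if m.sum()<20: continue
        uv=proj(s,[c])[0]; d=np.hypot(*(np.argwhere(m).mean(0)[::-1]-uv))
        if best is None or d<best[0]: best=(d,m)
    return best[1] if best and best[0]<18 else None
B=dict(violet=(.64,.125),brown=(.465,.262),white=(.636,-.124),pink=(.443,-.266),green=(.455,.128),yellow=(.492,.018))
T={1:(.473,-.12),2:(.607,.258),3:(.64,-.288),4:(.622,.016)}
E
python3 - <<'E'
from fit import *
S=[snap('top'),snap('scene')]
ov=[s['pixels'].copy() for s in S]
def go(name,l,parts,p0,h):
    vs=[(s,pick(s,l,[p0[0],p0[1],h])) for s in S]
    vs=[v for v in vs if v[1] is not None]
    if not vs: print(name,'none');return
    each=[fit([v],parts,p0)[0].round(4) for v in vs]
    x,q=fit(vs,parts,p0); print(name,x.round(4),round(q,3),each)
    for s,o in zip(S,ov):
        m=cv2.resize(render(s,parts,x).astype(np.uint8),(560,420),interpolation=cv2.INTER_AREA)
        cv2.drawContours(o,cv2.findContours(m,0,2)[0],-1,(255,255,0),1)
for k,v in B.items(): go(k,'bottle_'+k,BOT,v,.035)
for k,v in T.items(): go(k,'tray_%d'%k,TRAY,[*v,0.],.005)
cv2.imwrite('pics/ov.png',cv2.resize(ov[0][110:300,90:460],None,fx=2.1,fy=2.1,interpolation=cv2.INTER_CUBIC))
cv2.imwrite('pics/ov2.png',cv2.resize(ov[1][110:370,70:450],None,fx=2.1,fy=2.1,interpolation=cv2.INTER_CUBIC))
E
```

```text
violet [0.6433 0.1361] 0.924 [array([0.6439, 0.1362]), array([0.6412, 0.1382])]
brown [0.4611 0.2696] 0.899 [array([0.4611, 0.2689]), array([0.4596, 0.2721])]
white [ 0.6365 -0.1217] 0.911 [array([ 0.6361, -0.1219]), array([ 0.6357, -0.1214])]
pink [ 0.44   -0.2694] 0.921 [array([ 0.44  , -0.2699]), array([ 0.4398, -0.2687])]
green [0.4494 0.1367] 0.915 [array([0.4492, 0.1361]), array([0.447 , 0.1406])]
yellow [0.4797 0.0268] 0.923 [array([0.4798, 0.0265]), array([0.4786, 0.0285])]
1 [ 0.4591 -0.1184 -0.177 ] 0.968 [array([ 0.4591, -0.1188, -0.184 ]), array([ 0.4584, -0.1181, -0.1835])]
2 [ 0.5908  0.2613 -0.1211] 0.962 [array([ 0.5908,  0.2609, -0.123 ]), array([ 0.5905,  0.2617, -0.1184])]
3 [ 0.6246 -0.2895  0.0624] 0.96 [array([ 0.6252, -0.2897,  0.0537]), array([ 0.6234, -0.2892,  0.0638])]
4 [ 0.6046  0.0186 -0.0744] 0.928 [array([ 0.6051,  0.018 , -0.0839]), array([ 0.6041,  0.0191, -0.0666])]
```

View pics/ov.png

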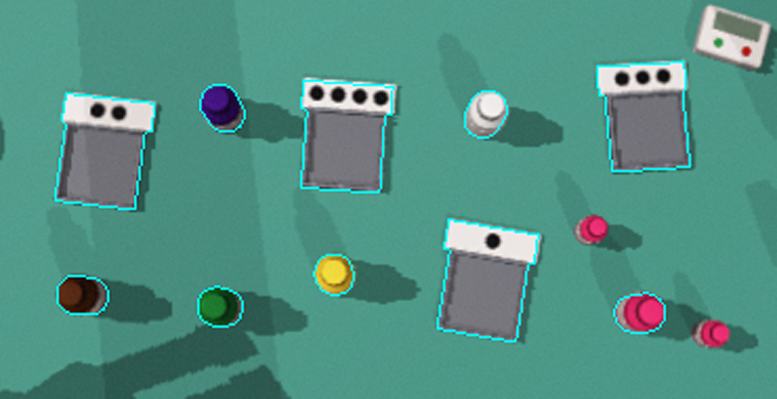

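View pics/ov2.png

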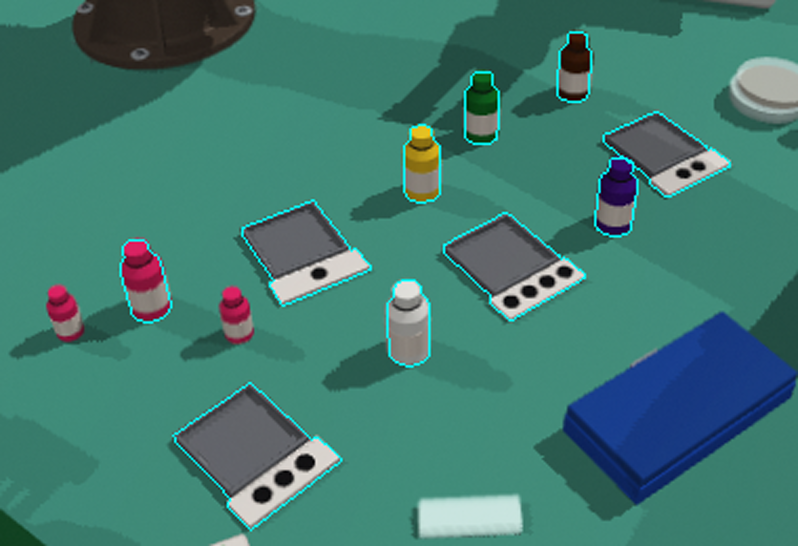

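Both overlays match to within about 2 mm. In the crop, the pink candidate at (640,313) is clearly larger than those at (592,229) and (713,333), so it is the one meant. Tool yaw of about 108° clears every neighbour. First I'll go above the violet bottle.

Emit:
{"name": "carry_out", "arguments": {"increments": [[0,0,0,435,778,0,0],[0,0,0,435,778,0,0],[0,0,0,435,778,0,0],[0,0,0,435,778,0,0],[0,0,0,435,778,0,0],[0,0,0,435,778,0,0],[0,0,0,435,778,0,0],[0,0,0,435,778,0,0],[0,0,0,435,778,0,0],[0,0,0,435,778,0,0],[0,0,0,435,778,0,0],[0,0,0,435,778,0,0],[0,0,0,435,778,0,0],[0,0,0,435,778,0,0],[0,0,0,435,778,0,0],[0,0,0,435,778,-40,0],[0,0,0,435,778,-80,0],[0,0,0,435,778,-105,0],[0,0,0,435,778,-105,0],[0,0,0,435,778,-105,0]]}}

```text
clock: 4.7
tool_pos: [0.6441, 0.1359, 0.123]
orientation: [179.9, 0.0, 108.0]
force: [-0.5, 0.0, 1.0]
opening: 0.0877
```

Emit:
{"name": "carry_out", "arguments": {"increments": [[0,0,0,0,0,-30,0],[0,0,0,0,0,-60,0],[0,0,0,0,0,-85,0],[0,0,0,0,0,-100,0],[0,0,0,0,0,-100,0],[0,0,0,0,0,-100,1],[0,0,0,0,0,-100,1],[0,0,0,0,0,-100,1],[0,0,0,0,0,-100,1],[0,0,0,0,0,-100,1],[0,0,0,0,0,-100,1],[0,0,0,0,0,-100,1],[0,0,0,0,0,-90,1],[0,0,0,0,0,-65,1],[0,0,0,0,0,-35,1],[0,0,0,0,0,0,1],[0,0,0,0,0,20,1],[0,0,0,0,0,30,1],[0,0,0,0,0,30,1],[0,0,0,0,0,30,1]]}}

```text
clock: 7.2
tool_pos: [0.6427, 0.1357, 0.1505]
orientation: [-179.9, -0.0, 108.0]
force: [-0.1, -0.0, -1.2]
opening: 0.0375
```

```bash
python3 - <<'E'
from fit import *
o=ctrl.get_obs();t=o['tool_pos'];print(t,o['opening'],o['force'])
s=snap('scene')
cv2.imwrite('pics/g1.png',cv2.resize(s['pixels'][20:280,250:520],None,fx=2,fy=2))
E
```

```text
[0.64272428 0.13574034 0.15045062] 0.03748123124568153 [-0.08595023 -0.03966972 -1.24449791]
```

View pics/g1.png

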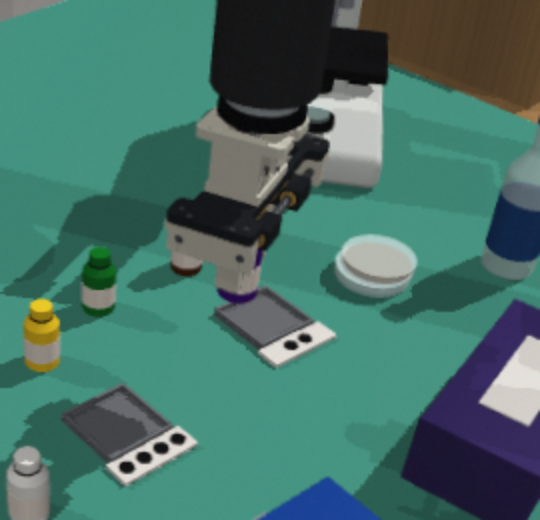

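Violet is gripped upright at (238,285) in the crop. Next I'll carry it to the one-dot tray.

Emit:
{"name": "carry_out", "arguments": {"increments": [[0,0,0,-12,-16,0,1],[0,0,0,-35,-48,0,1],[0,0,0,-60,-83,0,1],[0,0,0,-85,-117,0,1],[0,0,0,-110,-152,0,1],[0,0,0,-135,-186,0,1],[0,0,0,-158,-218,0,1],[0,0,0,-175,-242,0,1],[0,0,0,-184,-254,0,1],[0,0,0,-184,-254,-15,1],[0,0,0,-184,-254,-40,1],[0,0,0,-184,-254,-65,1],[0,0,0,-184,-254,-90,1],[0,0,0,-184,-254,-105,1],[0,0,0,-184,-254,-112,1],[0,0,0,-184,-254,-115,1],[0,0,0,-184,-254,-115,1],[0,0,0,-184,-254,-115,1]]}}

```text
clock: 9.5
tool_pos: [0.4598, -0.1179, 0.0371]
orientation: [179.9, 0.0, 108.0]
force: [1.0, 0.1, -0.8]
opening: 0.0377
```

```bash
python3 - <<'E'
from fit import *
o=ctrl.get_obs();t=o['tool_pos'];print(t,o['opening'],o['force'])
s=snap('scene')
p=s['pixels'].copy()
m=cv2.resize(render(s,BOT,(.459,-.118),t[2]-.022).astype(np.uint8),(560,420),interpolation=cv2.INTER_AREA)
cv2.drawContours(p,cv2.findContours(m,0,2)[0],-1,(255,255,0),1)
cv2.imwrite('pics/g2.png',cv2.resize(p[100:300,130:350],None,fx=3,fy=3))
E
```

```text
[ 0.45977624 -0.11793483  0.03706976] 0.037685422430549925 [ 0.98189368  0.06001147 -0.76309162]
```

View pics/g2.png

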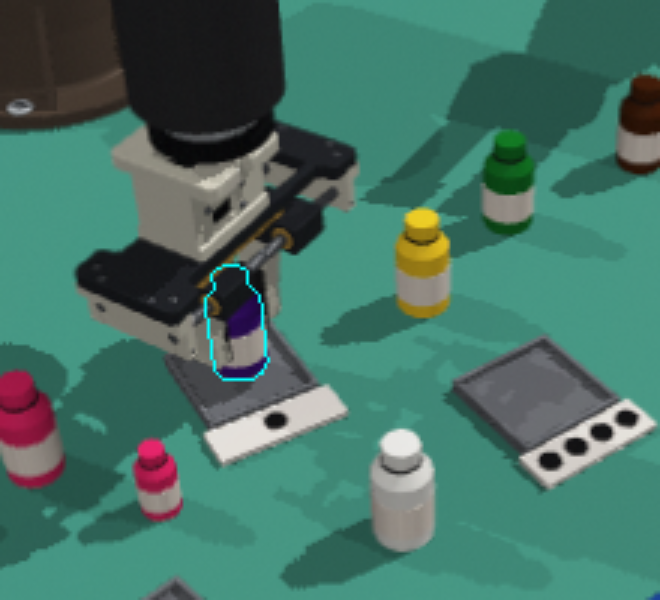

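The bottle is upright over the tray centre and the predicted outline matches it. Lower by 10 mm, release, rise and head for brown.

Emit:
{"name": "carry_out", "arguments": {"increments": [[0,0,0,0,0,-5,1],[0,0,0,0,0,-8,1],[0,0,0,0,0,-10,1],[0,0,0,0,0,-10,1],[0,0,0,0,0,-10,1],[0,0,0,0,0,-10,0],[0,0,0,0,0,-10,0],[0,0,0,0,0,-10,0],[0,0,0,0,0,-10,0],[0,0,0,0,0,-10,0],[0,0,0,0,0,-10,0],[0,0,0,0,0,0,0],[0,0,0,0,0,25,0],[0,0,0,0,0,60,0],[0,0,0,0,0,100,0],[0,0,0,0,0,110,0],[0,0,0,0,0,110,0]]}}

```text
clock: 11.68
tool_pos: [0.4596, -0.1179, 0.1474]
orientation: [179.9, 0.0, 108.0]
force: [0.4, 0.5, -0.6]
opening: 0.0879
```

Emit:
{"name": "carry_out", "arguments": {"increments": [[0,0,0,0,50,0,0],[0,0,0,1,100,0,0],[0,0,0,1,150,0,0],[0,0,0,1,200,0,0],[0,0,0,1,250,0,0],[0,0,0,2,300,0,0],[0,0,0,2,350,0,0],[0,0,0,2,380,0,0],[0,0,0,2,388,0,0],[0,0,0,2,388,-20,0],[0,0,0,2,388,-20,0]]}}

```text
clock: 13.05
tool_pos: [0.4601, 0.2682, 0.1245]
orientation: [-179.8, 0.1, 107.9]
force: [-0.1, -1.0, 0.4]
opening: 0.0876
```

```bash
python3 - <<'E'
from fit import *
o=ctrl.get_obs();t=o['tool_pos'];print(t,o['opening'],o['force'])
S=[snap('top'),snap('scene')]
for k,p0,z in(('violet',(.459,-.118),.004),('brown',(.461,.27),0),('yellow',B['yellow'],0),('green',B['green'],0)):
    for s in S:
        m=pick(s,'bottle_'+k,[*p0,.035])
        print(k, None if m is None else fit([(s,m)],BOT,p0,z))
E
```

```text
[0.46005945 0.26824244 0.1244832 ] 0.08761693277311394 [-0.07893088 -0.9814163   0.39301746]
violet (array([ 0.45933766, -0.11821063]), np.float64(0.9210961927533566))
violet (array([ 0.46032668, -0.11801376]), np.float64(0.8509725400457666))
brown None
brown (array([0.46056689, 0.27083607]), np.float64(0.9280192624508934))
yellow (array([0.4795578 , 0.02637539]), np.float64(0.9396182313985196))
yellow (array([0.47955144, 0.02693353]), np.float64(0.937447168216399))
green (array([0.4491389 , 0.13547405]), np.float64(0.9172480934609768))
green (array([0.44926549, 0.13906933]), np.float64(0.908008166969147))
```

Violet stands centred to within about 1 mm. Now I'll grasp brown, lift it and carry it to tray 2.

Emit:
{"name": "carry_out", "arguments": {"increments": [[0,0,0,0,0,-30,0],[0,0,0,0,0,-60,0],[0,0,0,0,0,-85,0],[0,0,0,0,0,-103,0],[0,0,0,0,0,-103,0],[0,0,0,0,0,-103,1],[0,0,0,0,0,-103,1],[0,0,0,0,0,-103,1],[0,0,0,0,0,-103,1],[0,0,0,0,0,-103,1],[0,0,0,0,0,-103,1],[0,0,0,0,0,-103,1]]}}

```text
clock: 15.05
tool_pos: [0.4613, 0.27, 0.0236]
orientation: [180.0, -0.0, 108.0]
force: [-0.9, -0.8, 1.8]
opening: 0.0376
```

Emit:
{"name": "carry_out", "arguments": {"increments": [[0,0,0,0,0,10,1],[0,0,0,0,0,35,1],[0,0,0,0,0,60,1],[0,0,0,0,0,70,1],[0,0,0,15,-1,70,1],[0,0,0,45,-3,70,1],[0,0,0,80,-5,70,1],[0,0,0,112,-7,70,1],[0,0,0,130,-9,70,1],[0,0,0,130,-9,60,1],[0,0,0,130,-9,40,1],[0,0,0,130,-9,22,1],[0,0,0,130,-9,15,1],[0,0,0,130,-9,15,1],[0,0,0,130,-9,15,1]]}}

```text
clock: 16.92
tool_pos: [0.5917, 0.2614, 0.0392]
orientation: [179.9, -0.0, 108.0]
force: [-0.4, 0.0, -0.8]
opening: 0.0375
```

```bash
python3 - <<'E'
from fit import *
o=ctrl.get_obs();t=o['tool_pos'];print(t,o['opening'],o['force'])
s=snap('scene')
p=s['pixels'].copy()
m=cv2.resize(render(s,BOT,(.591,.261),t[2]-.0225).astype(np.uint8),(560,420),interpolation=cv2.INTER_AREA)
cv2.drawContours(p,cv2.findContours(m,0,2)[0],-1,(255,255,0),1)
cv2.imwrite('pics/g3.png',cv2.resize(p[60:260,270:490],None,fx=3,fy=3))
E
```

```text
[0.5916677  0.26135189 0.03924476] 0.037505236633129886 [-0.43006589  0.04917995 -0.77924045]
```

View pics/g3.png

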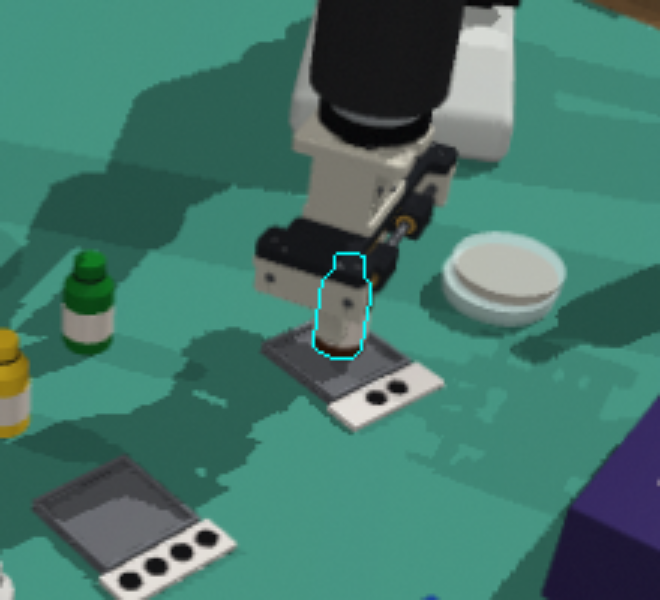

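Brown is upright over tray 2, at (338,350) in the crop. I'll set it down, release it and go to white.

Emit:
{"name": "carry_out", "arguments": {"increments": [[0,0,0,0,0,-5,1],[0,0,0,0,0,-9,1],[0,0,0,0,0,-11,1],[0,0,0,0,0,-11,1],[0,0,0,0,0,-11,1],[0,0,0,0,0,-11,0],[0,0,0,0,0,-11,0],[0,0,0,0,0,-11,0],[0,0,0,0,0,-11,0],[0,0,0,0,0,-11,0],[0,0,0,0,0,-11,0],[0,0,0,0,0,0,0],[0,0,0,0,0,25,0],[0,0,0,0,0,60,0],[0,0,0,0,0,100,0],[0,0,0,0,0,110,0],[0,0,0,0,0,110,0]]}}

```text
clock: 19.1
tool_pos: [0.5916, 0.2612, 0.1497]
orientation: [179.9, -0.1, 108.0]
force: [1.0, 0.2, 0.4]
opening: 0.0875
```

Emit:
{"name": "carry_out", "arguments": {"increments": [[0,0,0,6,-50,0,0],[0,0,0,12,-100,0,0],[0,0,0,18,-150,0,0],[0,0,0,24,-200,0,0],[0,0,0,29,-250,0,0],[0,0,0,35,-300,0,0],[0,0,0,41,-350,0,0],[0,0,0,45,-383,0,0],[0,0,0,45,-383,-20,0],[0,0,0,45,-383,-25,0],[0,0,0,45,-383,-25,0]]}}

```text
clock: 20.48
tool_pos: [0.6358, -0.1217, 0.1226]
orientation: [-179.9, -0.0, 108.0]
force: [-0.1, 0.2, 0.8]
opening: 0.0874
```

```bash
python3 - <<'E'
from fit import *
o=ctrl.get_obs();t=o['tool_pos'];print(t,o['opening'],o['force'])
S=[snap('top'),snap('scene')]
for k,p0,z in(('brown',(.591,.261),.004),('white',B['white'],0)):
    for s in S:
        m=pick(s,'bottle_'+k,[*p0,.035])
        print(k, None if m is None else fit([(s,m)],BOT,p0,z))
E
```

```text
[ 0.6357625  -0.12172808  0.12258241] 0.08737973962876032 [-0.12965968  0.17815693  0.81126555]
brown (array([0.59189386, 0.26073434]), np.float64(0.8301152522077533))
brown (array([0.59120762, 0.2613193 ]), np.float64(0.8905984839914017))
white (array([ 0.63715489, -0.12320203]), np.float64(0.2922818791946309))
white (array([ 0.63625117, -0.1219183 ]), np.float64(0.9566436928995031))
```

Brown is centred. Next I'll grasp white and take it to tray 3.

Emit:
{"name": "carry_out", "arguments": {"increments": [[0,0,0,0,0,-30,0],[0,0,0,0,0,-60,0],[0,0,0,0,0,-85,0],[0,0,0,0,0,-101,0],[0,0,0,0,0,-101,0],[0,0,0,0,0,-101,1],[0,0,0,0,0,-101,1],[0,0,0,0,0,-101,1],[0,0,0,0,0,-101,1],[0,0,0,0,0,-101,1],[0,0,0,0,0,-101,1],[0,0,0,0,0,-101,1]]}}

```text
clock: 22.28
tool_pos: [0.6363, -0.122, 0.0226]
orientation: [180.0, 0.0, 108.0]
force: [-0.8, -0.4, 1.4]
opening: 0.0376
```

Emit:
{"name": "carry_out", "arguments": {"increments": [[0,0,0,0,0,10,1],[0,0,0,0,0,35,1],[0,0,0,0,0,60,1],[0,0,0,0,0,70,1],[0,0,0,-1,-15,70,1],[0,0,0,-3,-48,70,1],[0,0,0,-6,-84,70,1],[0,0,0,-9,-120,70,1],[0,0,0,-11,-152,70,1],[0,0,0,-12,-168,70,1],[0,0,0,-12,-168,60,1],[0,0,0,-12,-168,40,1],[0,0,0,-12,-168,22,1],[0,0,0,-12,-168,15,1],[0,0,0,-12,-168,15,1],[0,0,0,-12,-168,15,1]]}}

```text
clock: 24.28
tool_pos: [0.6249, -0.29, 0.0382]
orientation: [180.0, 0.0, 108.0]
force: [0.6, -0.0, -0.1]
opening: 0.0374
```

```bash
python3 - <<'E'
from fit import *
o=ctrl.get_obs();t=o['tool_pos'];print(t,o['opening'],o['force'])
s=snap('scene')
p=s['pixels'].copy()
m=cv2.resize(render(s,BOT,(.6246,-.2895),t[2]-.0225).astype(np.uint8),(560,420),interpolation=cv2.INTER_AREA)
cv2.drawContours(p,cv2.findContours(m,0,2)[0],-1,(255,255,0),1)
cv2.imwrite('pics/g4.png',cv2.resize(p[180:380,80:300],None,fx=3,fy=3))
E
```

```text
[ 0.62492894 -0.28996541  0.03820259] 0.0374313497038769 [ 0.64698171 -0.02290487 -0.08925541]
```

View pics/g4.png

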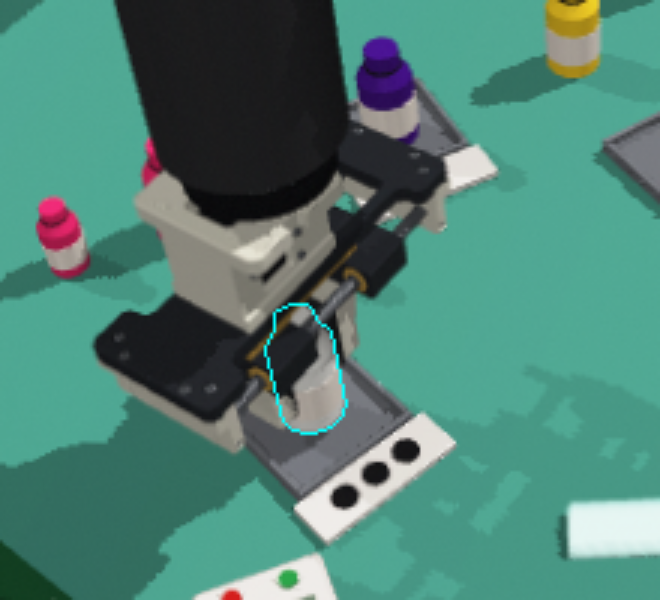

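White is upright over tray 3, at (312,405) in the crop. I'll set it down, release it and go to the big pink.

Emit:
{"name": "carry_out", "arguments": {"increments": [[0,0,0,0,0,-5,1],[0,0,0,0,0,-9,1],[0,0,0,0,0,-11,1],[0,0,0,0,0,-11,1],[0,0,0,0,0,-11,1],[0,0,0,0,0,-11,0],[0,0,0,0,0,-11,0],[0,0,0,0,0,-11,0],[0,0,0,0,0,-11,0],[0,0,0,0,0,-11,0],[0,0,0,0,0,-11,0],[0,0,0,0,0,0,0],[0,0,0,0,0,25,0],[0,0,0,0,0,60,0],[0,0,0,0,0,100,0],[0,0,0,0,0,110,0],[0,0,0,0,0,110,0]]}}

```text
clock: 26.45
tool_pos: [0.6247, -0.29, 0.1488]
orientation: [179.9, 0.0, 108.0]
force: [0.8, 0.4, -0.3]
opening: 0.0877
```

Emit:
{"name": "carry_out", "arguments": {"increments": [[0,0,0,-30,3,0,0],[0,0,0,-70,8,0,0],[0,0,0,-110,12,0,0],[0,0,0,-150,16,0,0],[0,0,0,-185,20,0,0],[0,0,0,-185,20,-20,0],[0,0,0,-185,20,-25,0],[0,0,0,-185,20,-25,0],[0,0,0,-185,20,-25,0]]}}

```text
clock: 27.58
tool_pos: [0.4398, -0.2701, 0.1226]
orientation: [-180.0, 0.0, 108.0]
force: [0.2, -0.1, 0.3]
opening: 0.0876
```

```bash
python3 - <<'E'
from fit import *
o=ctrl.get_obs();t=o['tool_pos'];print(t,o['opening'],o['force'])
S=[snap('top'),snap('scene')]
for k,p0,z in(('white',(.6246,-.2895),.004),('pink',B['pink'],0)):
    for s in S:
        m=pick(s,'bottle_'+k,[*p0,.035])
        print(k, None if m is None else fit([(s,m)],BOT,p0,z))
p=S[1]['pixels']
cv2.imwrite('pics/g5.png',cv2.resize(p[160:380,60:300],None,fx=2.5,fy=2.5))
E
```

```text
[ 0.43980438 -0.27010144  0.12260163] 0.0875906400707614 [ 0.18062327 -0.07525052  0.25339879]
white (array([ 0.62502128, -0.29076978]), np.float64(0.9143152607475254))
white (array([ 0.62264214, -0.29022957]), np.float64(0.9290152110262087))
pink None
pink (array([ 0.44014884, -0.26810106]), np.float64(0.902898426077234))
```

View pics/g5.png

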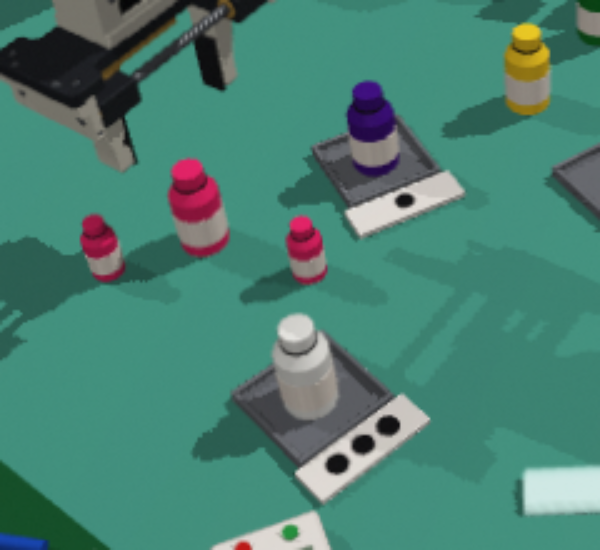

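White and violet stand centred in their trays. The largest pink, at (198,210) in the crop, lies between the two small ones. I'll grasp it.

Emit:
{"name": "carry_out", "arguments": {"increments": [[0,0,0,0,0,-30,0],[0,0,0,0,0,-60,0],[0,0,0,0,0,-85,0],[0,0,0,0,0,-100,0],[0,0,0,0,0,-100,0],[0,0,0,0,0,-100,1],[0,0,0,0,0,-100,1],[0,0,0,0,0,-100,1],[0,0,0,0,0,-100,1],[0,0,0,0,0,-100,1],[0,0,0,0,0,-100,1],[0,0,0,0,0,-100,1]]}}

```text
clock: 29.38
tool_pos: [0.4393, -0.27, 0.0226]
orientation: [-180.0, -0.0, 108.0]
force: [0.3, 1.1, 2.1]
opening: 0.0377
```

Emit:
{"name": "carry_out", "arguments": {"increments": [[0,0,0,0,0,10,1],[0,0,0,0,0,40,1],[0,0,0,0,0,75,1],[0,0,0,0,0,110,1],[0,0,0,0,0,130,1],[0,0,0,8,14,130,1],[0,0,0,25,44,130,1],[0,0,0,50,87,130,1],[0,0,0,75,131,130,1],[0,0,0,100,175,130,1],[0,0,0,125,219,130,1],[0,0,0,148,259,130,1],[0,0,0,160,280,130,1],[0,0,0,165,289,125,1],[0,0,0,165,289,95,1],[0,0,0,165,289,60,1],[0,0,0,165,289,30,1],[0,0,0,165,289,15,1],[0,0,0,165,289,15,1],[0,0,0,165,289,15,1]]}}

```text
clock: 31.88
tool_pos: [0.6051, 0.019, 0.0387]
orientation: [179.9, 0.0, 108.0]
force: [0.4, -0.2, -1.0]
opening: 0.0373
```

```bash
python3 - <<'E'
from fit import *
o=ctrl.get_obs();t=o['tool_pos'];print(t,o['opening'],o['force'])
s=snap('scene')
p=s['pixels'].copy()
m=cv2.resize(render(s,BOT,(.605,.0186),t[2]-.0225).astype(np.uint8),(560,420),interpolation=cv2.INTER_AREA)
cv2.drawContours(p,cv2.findContours(m,0,2)[0],-1,(255,255,0),1)
cv2.imwrite('pics/g6.png',cv2.resize(p[100:300,200:420],None,fx=3,fy=3))
E
```

```text
[0.60506771 0.01896643 0.03865312] 0.03726414460698111 [ 0.35593168 -0.24779305 -0.99439713]
```

View pics/g6.png

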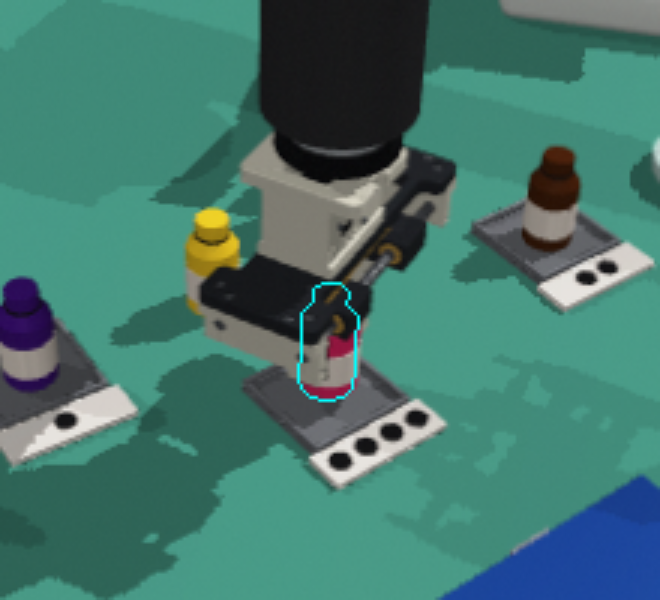

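Pink is upright over tray 4, at (330,365) in the crop. I'll set it down and release it, then rise and pull away to the far side so the cameras have a clear view.

Emit:
{"name": "carry_out", "arguments": {"increments": [[0,0,0,0,0,-5,1],[0,0,0,0,0,-9,1],[0,0,0,0,0,-11,1],[0,0,0,0,0,-11,1],[0,0,0,0,0,-11,1],[0,0,0,0,0,-11,0],[0,0,0,0,0,-11,0],[0,0,0,0,0,-11,0],[0,0,0,0,0,-11,0],[0,0,0,0,0,-11,0],[0,0,0,0,0,-11,0],[0,0,0,0,0,0,0],[0,0,0,0,0,25,0],[0,0,0,0,0,60,0],[0,0,0,0,0,100,0],[0,0,0,0,0,140,0],[0,0,0,0,0,180,0],[0,0,0,0,0,190,0],[0,0,0,0,0,190,0]]}}

```text
clock: 34.3
tool_pos: [0.6044, 0.0191, 0.2286]
orientation: [179.9, -0.0, 108.0]
force: [-0.6, -0.3, -0.1]
opening: 0.0877
```

Emit:
{"name": "carry_out", "arguments": {"increments": [[0,0,0,-20,-50,0,0],[0,0,0,-40,-100,0,0],[0,0,0,-65,-150,0,0],[0,0,0,-90,-200,0,0],[0,0,0,-120,-250,0,0],[0,0,0,-150,-300,0,0],[0,0,0,-180,-345,0,0],[0,0,0,-210,-390,0,0],[0,0,0,-240,-435,0,0],[0,0,0,-270,-480,0,0],[0,0,0,-300,-520,0,0],[0,0,0,-330,-560,0,0],[0,0,0,-330,-560,0,0],[0,0,0,-330,-560,0,0],[0,0,0,-330,-560,0,0]]}}

```text
clock: 36.17
tool_pos: [0.2748, -0.5402, 0.2271]
orientation: [-180.0, -0.0, 108.0]
force: [0.2, 0.3, 0.3]
opening: 0.0874
```

```bash
python3 - <<'E'
from fit import *
o=ctrl.get_obs();print(o['tool_pos'],o['opening'],o['force'])
S=[snap('top','end.png'),snap('scene')]
for k,p0,z in(('violet',(.4591,-.1184),.004),('brown',(.5908,.2613),.004),('white',(.6246,-.2895),.004),('pink',(.6046,.0186),.004),('green',(.4494,.1367),0),('yellow',(.4797,.0268),0)):
    for s in S:
        m=pick(s,'bottle_'+k,[*p0,.035])
        if m is None: print(k,None);continue
        x,q=fit([(s,m)],BOT,p0,z); print(k,((x-p0)*1000).round(1),round(q,2))
cv2.imwrite('pics/end2.png',S[1]['pixels'])
E
```

```text
[ 0.27478416 -0.54021236  0.22709735] 0.08736772871901541 [0.16125692 0.28916327 0.32908312]
violet [-0.3  0.6] 0.95
violet [-1.5  0.4] 0.95
brown [-0.  -1.7] 0.92
brown [0.7 1.6] 0.92
white [-0.9 -1.2] 0.87
white [-1.9  0.1] 0.96
pink [1.2 1.3] 0.94
pink [1.1 1.5] 0.94
green [-0.6 -1. ] 0.89
green [-1.2  2.1] 0.94
yellow None
yellow [-1.4  1.2] 0.93
```

View pics/end2.png

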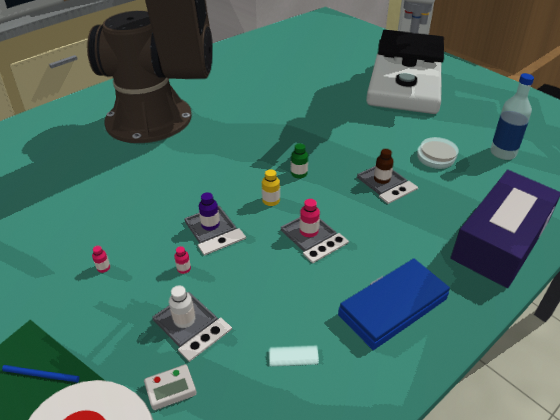

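All four bottles stand in their trays: violet (208,213), brown (384,167), white (181,307) and pink (310,219). Green and yellow have not moved, so I'll hand in.

```bash
python3 -c "
from plant import ctrl
print(ctrl.close_job())"
```

```text
the job is handed in; nothing more can be done
None
```

I placed the violet, brown, white and large pink bottles in the trays with one, two, three and four dots, in that order. Each was set down upright and released before I fetched the next, and I handed the job in at about 36 s on the robot clock.

- **Placed bottles:** in the last fit from both cameras, each bottle was within about 2 mm of its tray centre (limit 14 mm) and upright.
- **Green and yellow:** their fitted positions changed by no more than about 2.5 mm (limit 20 mm), which is within what the fit can measure.
- **Robot:** the arm was parked clear of everything with the gripper open, and the wrist force was near zero.
- **Checks that missed:** the network did not report yellow in the final top view, so its last position comes from the scene camera only. No other check failed or disagreed.

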